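# Shut the dumpling box: fold the flap and tuck it under the lip

### The job

One of the two dumpling boxes stands open with its grey flap up: with the fingertips, fold the flap over the dumplings until it lies flat, then push it along until its free edge is tucked fully home beneath the steel lip, and let go. Only touch and push the flap; do not pinch or grip it or its ledge. Leave the other, closed box and everything else on the table alone.

Things in the scene. Friction and masses are not known exactly. Their poses are not given: they have to be found in the camera images.
- box: the open dumpling box, fixed to the table: white, 144 mm long along its x, 124 mm wide along its y, rim 58 mm high (upstand of the lip: 73 mm; hinge ears at both sides of its rear end: 74 mm). Origin: centre of its underside; z up. Its front (lip) is at -x, the hinge at its +x end. Flat deck at rim height over its rear 52 mm; dumplings show in the opening before it. Which of two places it takes changes
- lip (a point): middle of the lip's free (rear) edge, at the lip's underside. The lip is a fixed steel strip, 4 mm thick, across the box's whole width at its front; from this edge it reaches 18 mm towards the box's -x, its underside 4 mm above the top of the flap lying flat
- hinge (a point): middle of the flap's hinge axis, which runs along the box's y, 63 mm above the table. The hinge pin (6 mm thick, 122 mm long) rides in slots along the box's x and carries the flap with it
- carriage (a joint): how far the hinge pin has been pushed from its rearmost place towards the box's front (-x), in m: 0 to 0.024. Friction about 2.5 N holds it where it is left. With the flap flat, its free edge is 8 mm short of the lip at 0 and 16 mm beneath it at 0.024 (fully home, a hard stop)
- flap (a joint): hinge angle of the flap in rad: 0 lying flat and closed (a hard stop), 1.57 upright, 2.1 leaning right back, away from the lip. A stiff hinge (0.07 N m): it stays where it is left. If it is folded down with the pin too far forward it lands on top of the lip
- flap_edge (a point): middle of the flap's free edge, half-way through its thickness. The flap is a flat rigid grey plate, 104 mm wide, 4 mm thick; this edge lies 100 mm from the hinge axis. Its inner face (underneath when closed) bears a dark rubber pad, 80 by 90 mm, 2.5 mm thick
- ledge (a point): middle of the rear face (towards the hinge) of the thumb ledge: a straight rib on the flap's outer face, 60 mm wide along the hinge, 10 mm thick. Its rear face lies 45 mm from the hinge axis and stands 12 mm above the flap's outer face (its front half 9 mm); this point is 6 mm above that face. Pushing this rear face towards the lip slides the flat flap
- closed_box: the same kind of box, already closed and tucked, fixed, same size and axes; leave alone
- sauce_dish: white bowl-shaped sauce dish, 38 mm across, 20 mm high, standing on the closed box's flap; origin centre of its underside; leave alone
- small_cup: white cup without handle, 48 mm across, 50 mm high, between the two boxes; origin centre of its underside; leave alone
- rolling_pin: wooden rolling pin, 270 mm long along its y, 32 mm thick, lying to the right of the boxes; origin under its centre; leave alone
- mixing_bowl: white bowl, 150 mm across, 65 mm high, beyond the boxes; origin centre of its underside; leave alone
- jar: amber jar with a steel cap, 60 mm across, 85 mm high, beyond the boxes; origin centre of its underside; leave alone
- spatula: spatula lying flat along its x, to the left of the boxes; leave alone
- mug: white mug, 74 mm across, 85 mm high, handle to its +y, beyond and to the right of the boxes; origin centre of its underside; leave alone

How it is judged:
By the outcome, as a careful person would: the job done as asked, in the order asked, and still so for the second after the job is handed in, with the robot touching nothing.
It also fails if it takes over 43 s, if anything falls off the work surface, if the arm or the gripper's body presses on something with over 40 N, if the wrist force passes 120 N, or if a joint passes its speed limit or range.

### The arm

A 6-joint arm with a two-finger parallel gripper is mounted at the origin on the work surface. World frame = base frame: x ahead of the robot, y to its left, z up, the work surface at z = 0. Lengths are in m, angles in rad, forces in N, time in s.
With the tool pointing down it reaches from about 0.25 to 0.775 m from the base axis. Payload 4 kg.
Tool frame: the origin (TCP) lies midway between the tips of the shut fingers; the grasp point (between the pads) lies 19 mm behind it (grip_point_offset is the distance from the TCP to the grasp point, in m); z points along the fingers, y is the line along which they close (so a half turn about z gives the same grasp; the last joint's range is limited). The gripper opens to 94 mm and grips with 3 to 60 N. Pads are 16 mm wide; open, the fingers measure 119 mm over their backs; the gripper's body (75 mm by 177 mm) begins 78 mm behind the grasp point.
Start: joints at [-1.45, 0.087, 1.371, -0, 1.684, -0.103], TCP at [0.122, -0.536, 0.206] pointing down, gripper open.
Joint ranges: [-3.1, 3.1], [-0.76, 2.03], [0.27, 2.55], [-1.08, 4.22], [0.17, 2.65], [-2.57, 2.57]. Speed limits (rad/s): [2.79, 2.79, 3.14, 3.14, 3.14, 3.14].

### API

Orientations are given as a rotation vector (axis times angle).
In Python, from cell import sense, capture, sign_off, look_for, mark_of, grip_point_offset gives the robot as it stands.
- The arm moves only by the shell command python3 -m creep 'ROWS' [FORCE]. ROWS is JSON, a list of rows, each an object with "xyz": the shift along the tool's x, y, z in cm, a list of three; "turn": the turn, a rotation vector about the tool's x, y, z in rad, a list of three; "hand": the finger opening in cm, from 0 to 9.4. A call has exactly 5 rows; each row shifts and turns the commanded pose from where the row before left it, along the tool's axes as they then stand; what a row does not reach is not made up. A row lasts 1/12 s, in which the tool goes at most 41.7 mm and 7.16 degrees, less where a joint would pass 70% of its speed; a pose out of reach is approached as far as the arm can. A call with a gripper value outside its range is refused whole. The fingers move at their own pace and stop on an object; FORCE is the grip in N (left out, the last holds). Time passes only in rows, so rows that do not move let the fingers close, or fill a call up. It gives the time, the measured TCP pose, the force, the opening and the grip force at its end, in the units of the state.
- sense(): the state, without advancing time (a new reading comes with each control period).
- capture(name): name is "side" or "top"; returns a dict with "pixels" (384x512x3 uint8, red, green, blue), "range_z" (384x512 float32, m along the optical axis (not along the pixel's ray), 0 where there is no reading), "fx", "fy", "cx", "cy" (pixels), "origin" and "attitude" of the camera in the world. Camera axes: x right, y up, looking along -z (the intrinsics and any distortion apply to the point x, -y, -z); pixel columns grow to the right and rows downward; lengths in m; the calibration is good to about 2 mm. A picture is of the moment at which its call begins.
- sign_off(): hands the job in; it is judged then, once.
Trained networks look in a picture, given as the dict that the camera call returned (one of the last four; its "shot" number tells which), for a name from the list of things; names that differ only in an ending like _2 or _b are one class to them, and where a whole thing is asked for, a point or a joint stands for the part that bears it (a point fixed in the world has none). Each returns a list of dicts, best first, with "p" (0 to 1); they miss things now and then, are a little off and sometimes report something else, mostly with a low value. They report only what shows in the picture. A call takes as long as a camera call.
- look_for(picture, thing): "location" ([x, y, z] in m, in world coordinates, good to about 4 mm: the middle of the surface that is visible of it).
- mark_of(picture, thing): "location" ([x, y, z] in m, in world coordinates, good to about 4 mm: a listed point, or the origin of a listed thing).
The state is a dict: "time": time; "joints": joint angles; "joint_vel": joint speeds; "effort": joint torques, N m; "tool_pos": TCP position; "tool_rot": TCP orientation; "contact_force": force on the tool from outside, world axes, zero at the start; "moment": the same for the moment, N m; "opening": opening from 0.0 (shut) to 1.0 (fully open); "grip_force": force on a finger pad.
Only numpy, scipy, OpenCV 4.12 (cv2) and the standard library are available. Lean on these libraries where they do the work, as an engineer would, in place of code of your own. Each camera call takes 0.05 s, during which the arm holds its last target. There are 200 camera calls.

## Working session

There is one attempt and no reset: what is moved stays moved. The work goes in short steps, Python scripts to look and compute and a shell command to move; the robot and the scene stay as the last step left them, time stands still between calls to the robot, and variables do not carry over. Pictures are saved under pics/ and viewed, at most 10 in all, crops included, and the job is handed in when it is done.

```bash
mkdir -p pics; python3 - <<'E'
from cell import *
import cv2,numpy as np
s=sense();print(s['time'],s['tool_pos'],s['tool_rot'],grip_point_offset)
for n in("side","top"):
    c=capture(n);cv2.imwrite(f"pics/{n}0.png",c["pixels"][:,:,::-1])
    for t in("box","lip","hinge","flap_edge","ledge","closed_box","small_cup","sauce_dish"):
        print(n,t,[(np.round(d["location"],3).tolist(),round(d["p"],2)) for d in mark_of(c,t)[:2]])
E
```

```text
0.0 [ 0.12198552 -0.53574961  0.20434118] [-3.11983338e+00 -3.50553779e-01  2.99330397e-05] 0.0188
side box [([0.47, -0.18, -0.002], 0.7)]
side lip [([0.418, -0.169, 0.072], 0.83), ([0.672, -0.337, 0.001], 0.55)]
side hinge [([0.528, -0.189, 0.065], 0.59)]
side flap_edge [([0.543, -0.189, 0.159], 0.72)]
side ledge [([0.542, -0.188, 0.103], 0.52)]
side closed_box []
side small_cup [([0.473, 0.002, -0.0], 0.79)]
side sauce_dish [([0.485, 0.178, 0.068], 0.59)]
top box [([0.471, -0.176, 0.001], 0.64)]
top lip [([0.42, -0.171, 0.072], 0.83), ([0.42, -0.381, -0.0], 0.66)]
top hinge [([0.524, -0.186, 0.06], 0.6)]
top flap_edge [([0.544, -0.186, 0.157], 0.98)]
top ledge [([0.548, -0.19, 0.107], 0.94)]
top closed_box [([0.469, 0.005, 0.005], 0.28)]
top small_cup [([0.472, 0.005, 0.0], 0.65), ([0.472, 0.165, -0.002], 0.5)]
top sauce_dish [([0.487, 0.184, 0.066], 0.74)]
```

```bash
python3 -c "
import cv2,numpy as np
a=cv2.imread('pics/side0.png');b=cv2.imread('pics/top0.png')
cv2.imwrite('pics/both.png',cv2.resize(np.vstack([a,b]),(800,1200))[:, :]) if 0 else None"; ls pics
```

```text
side0.png
top0.png
```

View pics/side0.png

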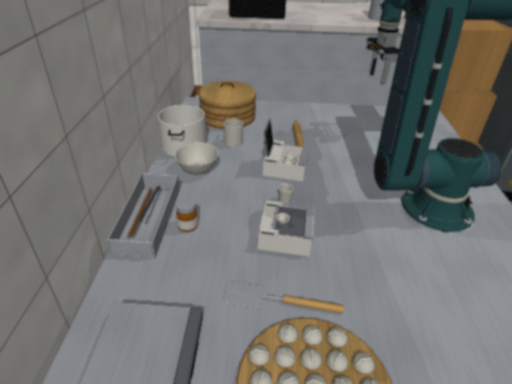

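View pics/top0.png

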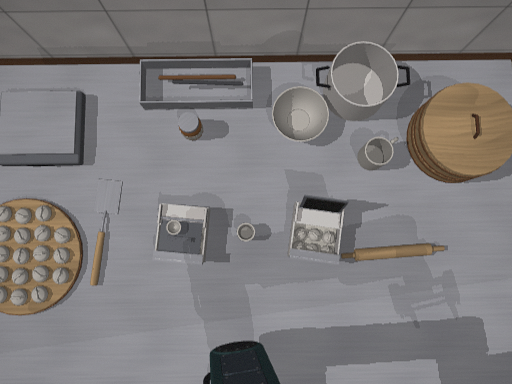

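The side view shows the open box at px (284,165) with its flap leaning slightly back. In the top view it is at (318,235), lip towards the robot, with the closed box at (182,235). The networks agree: box yaw about -0.15, flap about 1.75 rad, carriage near 0. The two "small_cup"/"closed_box" extras at low p are spurious.

```bash
cat > h.py <<'E'
from cell import *
import numpy as np, sys
from scipy.spatial.transform import Rotation as R
YAW=-0.15; BOX=np.array([.4705,-.178])
ex=np.array([np.cos(YAW),np.sin(YAW)]); ey=np.array([-ex[1],ex[0]])
def state():
    s=sense(); p=np.array(s['tool_pos']); r=R.from_rotvec(s['tool_rot']); d=p[:2]-BOX
    print('t',round(s['time'],2),'p',p.round(4),'box',(d@ex).round(4),(d@ey).round(4),'F',np.round(s['contact_force'],1),'toolx yaw',np.arctan2(*r.as_matrix()[1::-1,0]).round(3),'z',r.as_matrix()[:,2].round(3),'open',round(s['opening'],2))
    return p,r
def to(bx,by,z):
    p,r=state(); w=np.r_[BOX+bx*ex+by*ey,z]; print('shift cm',(r.inv().apply(w-p)*100).round(2))
if __name__=='__main__': to(*map(float,sys.argv[1:4]))
E
python3 -m creep '[{"xyz":[0,0,-0.8],"turn":[0,0,0.075],"hand":0},{"xyz":[0,0,-0.8],"turn":[0,0,0.075],"hand":0},{"xyz":[0,0,-0.8],"turn":[0,0,0.075],"hand":0},{"xyz":[0,0,-0.8],"turn":[0,0,0.075],"hand":0},{"xyz":[0,0,-0.8],"turn":[0,0,0.075],"hand":0}]' 10
python3 h.py 0.115 0 0.24
```

```text
time: 1.32
tool_pos: [0.1221, -0.5363, 0.2459]
tool_rot: [3.132, -0.243, 0.0]
contact_force: [-0.9, 0.1, 0.4]
opening: 0.679
grip_force: 0.0
t 1.32 p [ 0.1221 -0.5363  0.2459] box -0.291 -0.4063 F [-0.9  0.1  0.4] toolx yaw -0.155 z [ 0. -0. -1.] open 0.68
shift cm [ 40.4  -40.83   0.59]
```

```bash
A='x'
python3 -m creep '[{"xyz":[2.7,-2.2,0],"turn":[0,0,0],"hand":0},{"xyz":[2.7,-2.2,0],"turn":[0,0,0],"hand":0},{"xyz":[2.7,-2.2,0],"turn":[0,0,0],"hand":0},{"xyz":[2.7,-2.2,0],"turn":[0,0,0],"hand":0},{"xyz":[2.7,-2.2,0],"turn":[0,0,0],"hand":0}]' | tail -1
python3 -m creep '[{"xyz":[2.7,-2.4,0],"turn":[0,0,0],"hand":0},{"xyz":[2.7,-2.4,0],"turn":[0,0,0],"hand":0},{"xyz":[2.7,-2.4,0],"turn":[0,0,0],"hand":0},{"xyz":[2.7,-2.4,0],"turn":[0,0,0],"hand":0},{"xyz":[2.7,-2.4,0],"turn":[0,0,0],"hand":0}]' | tail -1
python3 -m creep '[{"xyz":[2.7,-2.7,0],"turn":[0,0,0],"hand":0},{"xyz":[2.7,-2.7,0],"turn":[0,0,0],"hand":0},{"xyz":[2.7,-2.7,0],"turn":[0,0,0],"hand":0},{"xyz":[2.7,-2.7,0],"turn":[0,0,0],"hand":0},{"xyz":[2.7,-2.7,0],"turn":[0,0,0],"hand":0}]' | tail -1
python3 h.py 0.115 0 0.15
```

```text
grip_force: 0.0
grip_force: 0.0
grip_force: 0.0
t 2.57 p [ 0.5788 -0.2351  0.2456] box 0.1156 -0.0402 F [ 0.5 -0.8 -0.1] toolx yaw -0.151 z [ 0. -0. -1.] open 0.0
shift cm [-0.07 -4.03  9.55]
```

```bash

python3 -m creep '[{"xyz":[0,-0.8,1],"turn":[0,0,0],"hand":0},{"xyz":[0,-0.8,2.5],"turn":[0,0,0],"hand":0},{"xyz":[0,-0.8,2.5],"turn":[0,0,0],"hand":0},{"xyz":[0,-0.8,2.5],"turn":[0,0,0],"hand":0},{"xyz":[0,-0.8,1.5],"turn":[0,0,0],"hand":0}]' | tail -1
python3 - <<'E'
from h import *
import cv2
c=capture("side");im=c["pixels"][100:220,220:360,::-1]
cv2.imwrite("pics/s1.png",cv2.resize(im,None,fx=5,fy=5,interpolation=cv2.INTER_CUBIC))
state()
for n in("side","top"):
  c=capture(n)
  for t in("hinge","lip","flap_edge","ledge"):
    for d in mark_of(c,t)[:1]:
        l=np.array(d["location"]);q=l[:2]-BOX;print(n,t,(q@ex).round(4),(q@ey).round(4),l[2].round(4),round(d["p"],2))
E
```

```text
grip_force: 0.0
t 3.03 p [ 0.5804 -0.1941  0.1388] box 0.111 0.0005 F [-1.1  1.3 -2.1] toolx yaw -0.15 z [-0.009  0.005 -1.   ] open 0.0
side hinge 0.0581 -0.0003 0.0631 0.63
side lip -0.0371 0.3548 0.0657 0.62
side flap_edge 0.075 0.0017 0.1596 0.58
side ledge 0.0739 -0.0021 0.1034 0.73
top hinge 0.0559 0.002 0.0611 0.86
top flap_edge 0.0756 -0.0011 0.1577 0.64
top ledge 0.0738 -0.0011 0.1086 0.59
```

View pics/s1.png

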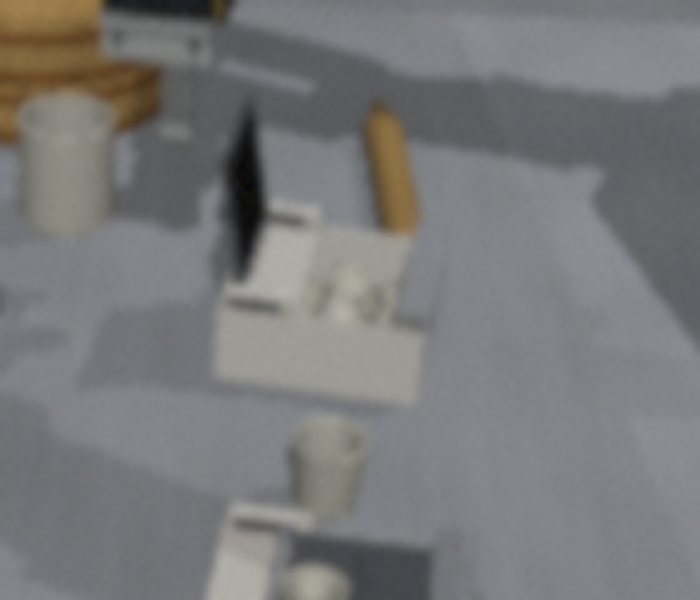

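The picture shows the finger (px 180,130 in the crop) behind the flap (245,190) and clear of it. The pin is near its rearmost place, so I'm starting the fold.

```bash

python3 -m creep '[{"xyz":[-0.4,0,0],"turn":[0,0,0],"hand":0},{"xyz":[-0.4,0,0],"turn":[0,0,0],"hand":0},{"xyz":[-0.4,0,0],"turn":[0,0,0],"hand":0},{"xyz":[-0.4,0,0],"turn":[0,0,0],"hand":0},{"xyz":[-0.4,0,0],"turn":[0,0,0],"hand":0}]' | tail -1
python3 h.py 0.066 0 0.143
python3 -m creep '[{"xyz":[-0.6,0,0],"turn":[0,0,0],"hand":0},{"xyz":[-0.6,0,0],"turn":[0,0,0],"hand":0},{"xyz":[-0.6,0,0],"turn":[0,0,0],"hand":0},{"xyz":[-0.5,0,0],"turn":[0,0,0],"hand":0},{"xyz":[-0.4,0,0],"turn":[0,0,0],"hand":0}]' | tail -1
python3 h.py 0.0452 0 0.1408
```

```text
grip_force: 0.0
t 3.95 p [ 0.5631 -0.1938  0.1455] box 0.0939 -0.0018 F [-0.  -0.5 -0.3] toolx yaw -0.151 z [-0. -0. -1.] open 0.01
shift cm [-2.79 -0.18  0.25]
grip_force: 0.4
t 4.37 p [ 0.5365 -0.1898  0.1458] box 0.0671 -0.0018 F [ 1.  -0.3  1.1] toolx yaw -0.151 z [ 0.001 -0.    -1.   ] open 0.01
shift cm [-2.19 -0.18  0.5 ]
```

```bash

python3 -m creep '[{"xyz":[-1.1,-0.05,0.2],"turn":[0,0,0],"hand":0},{"xyz":[-1.1,-0.05,0.3],"turn":[0,0,0],"hand":0},{"xyz":[-1.0,-0.05,0.35],"turn":[0,0,0],"hand":0},{"xyz":[-0.95,0,0.4],"turn":[0,0,0],"hand":0},{"xyz":[-0.8,0,0.6],"turn":[0,0,0],"hand":0}]' | tail -1
python3 - <<'E'
from h import *
import cv2
c=capture("side");im=c["pixels"][100:220,220:360,::-1]
cv2.imwrite("pics/s2.png",cv2.resize(im,None,fx=5,fy=5,interpolation=cv2.INTER_CUBIC))
to(-.0043,0,.1047)
for n in("side","top"):
  c=capture(n)
  for t in("hinge","flap_edge","ledge"):
    for d in mark_of(c,t)[:1]:
        l=np.array(d["location"]);q=l[:2]-BOX;print(n,t,(q@ex).round(4),(q@ey).round(4),l[2].round(4),round(d["p"],2))
E
```

```text
grip_force: 0.4
t 4.83 p [ 0.4858 -0.1803  0.1257] box 0.0154 0.0 F [-1.1  0.7 -1. ] toolx yaw -0.151 z [-0.003  0.001 -1.   ] open 0.01
shift cm [-1.97  0.01  2.11]
side hinge 0.0559 -0.0007 0.0624 0.74
side flap_edge -0.0088 0.0035 0.141 0.81
side ledge 0.0319 -0.0006 0.1026 0.62
top flap_edge -0.0496 0.001 0.0729 0.67
```

View pics/s2.png

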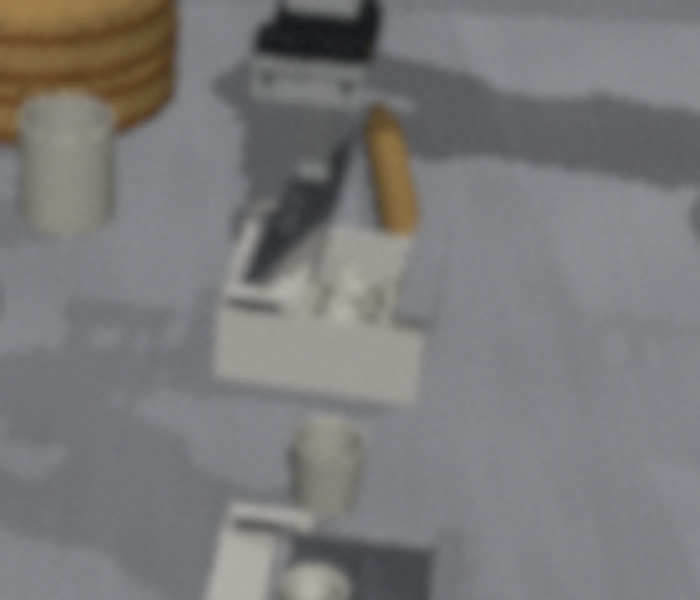

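The flap is following the fingertip at about 50 deg (edge at px 350,150), and the hinge has not moved. Continuing down.

```bash

python3 -m creep '[{"xyz":[-0.9,0,0.8],"turn":[0,0,0],"hand":0},{"xyz":[-0.7,0,1.0],"turn":[0,0,0],"hand":0},{"xyz":[-0.6,0,1.0],"turn":[0,0,0],"hand":0},{"xyz":[-0.4,0,1.0],"turn":[0,0,0],"hand":0},{"xyz":[-0.3,0,0.7],"turn":[0,0,0],"hand":0}]' | tail -1
python3 h.py -.016 0 .065
python3 -m creep '[{"xyz":[-0.2,0,0.6],"turn":[0,0,0],"hand":0},{"xyz":[-0.1,0,0.4],"turn":[0,0,0],"hand":0},{"xyz":[0,0,0.3],"turn":[0,0,0],"hand":0},{"xyz":[0,0,0.15],"turn":[0,0,0],"hand":0},{"xyz":[0,0,0],"turn":[0,0,0],"hand":0}]' | tail -1
python3 h.py -.016 0 .065
```

```text
grip_force: 0.2
t 5.65 p [ 0.4593 -0.1764  0.0811] box -0.0113 -0.0001 F [-0.  -1.2  0.2] toolx yaw -0.151 z [-0.  0. -1.] open 0.01
shift cm [-0.47 -0.01  1.61]
grip_force: 0.0
t 6.07 p [ 0.4567 -0.1761  0.0672] box -0.014 -0.0002 F [-0.5 -0.9 -0. ] toolx yaw -0.151 z [-0.  0. -1.] open 0.01
shift cm [-0.2  -0.02  0.22]
```

```bash

python3 -m creep '[{"xyz":[0,0,0.1],"turn":[0,0,0],"hand":0},{"xyz":[0,0,0.1],"turn":[0,0,0],"hand":0},{"xyz":[0,0,0.1],"turn":[0,0,0],"hand":0},{"xyz":[0,0,0.05],"turn":[0,0,0],"hand":0},{"xyz":[0,0,0],"turn":[0,0,0],"hand":0}]' | tail -1
python3 h.py 0.027 0 .10
```

```text
grip_force: 1.6
t 6.48 p [ 0.457  -0.1763  0.0647] box -0.0136 -0.0003 F [-0.9  0.4  3.3] toolx yaw -0.151 z [ 0.001 -0.001 -1.   ] open 0.01
shift cm [ 4.06 -0.04 -3.53]
```

```bash

python3 -m creep '[{"xyz":[0,0,-1],"turn":[0,0,0],"hand":0},{"xyz":[0,0,-1.5],"turn":[0,0,0],"hand":0},{"xyz":[1.4,0,-1],"turn":[0,0,0],"hand":0},{"xyz":[1.5,0,0],"turn":[0,0,0],"hand":0},{"xyz":[1.4,0,0],"turn":[0,0,0],"hand":0}]' | tail -1
python3 - <<'E'
from h import *
import cv2
to(.029,0,.07)
c=capture("side");im=c["pixels"][100:220,220:360,::-1]
cv2.imwrite("pics/s3.png",cv2.resize(im,None,fx=5,fy=5,interpolation=cv2.INTER_CUBIC))
for n in("side","top"):
  c=capture(n)
  for t in("hinge","flap_edge","ledge","lip"):
    for d in mark_of(c,t)[:2]:
        l=np.array(d["location"]);q=l[:2]-BOX;print(n,t,(q@ex).round(4),(q@ey).round(4),l[2].round(4),round(d["p"],2))
E
```

```text
grip_force: 0.0
t 6.9 p [ 0.5004 -0.183   0.1007] box 0.0303 -0.0005 F [-0.4  0.4 -0.5] toolx yaw -0.151 z [ 0.003 -0.001 -1.   ] open 0.0
shift cm [-0.14 -0.05  3.07]
side hinge 0.0588 -0.0032 0.0631 0.94
side flap_edge -0.0422 0.0027 0.0607 0.79
side flap_edge 0.3028 0.0778 0.0024 0.44
side ledge 0.0143 0.0008 0.0703 0.59
side lip -0.0511 -0.0005 0.0693 0.93
side lip 0.3012 0.0785 -0.0013 0.29
top flap_edge -0.0416 0.0011 0.0619 0.93
top ledge 0.0141 -0.0002 0.0712 0.63
top lip -0.0506 0.0002 0.0727 0.56
```

View pics/s3.png

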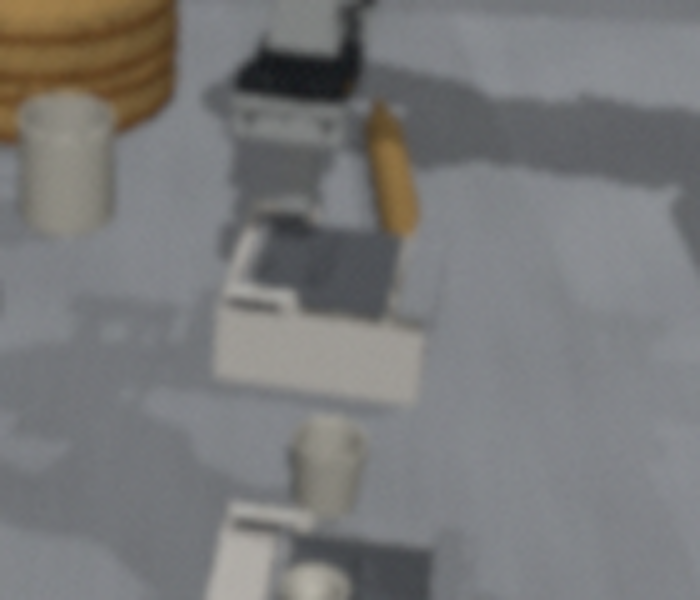

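The flap lies flat, with its edge (px ~395,270) about 8 mm short of the lip. Going down behind the ledge and pushing.

```bash

python3 -m creep '[{"xyz":[0.5,-0.05,0.5],"turn":[0,0,0],"hand":0},{"xyz":[0,0,1],"turn":[0,0,0],"hand":0},{"xyz":[0,0,1],"turn":[0,0,0],"hand":0},{"xyz":[0,0,0.6],"turn":[0,0,0],"hand":0},{"xyz":[0,0,0],"turn":[0,0,0],"hand":0}]' | tail -1
python3 h.py .022 0 .068
python3 -m creep '[{"xyz":[-0.3,0,0],"turn":[0,0,0],"hand":0},{"xyz":[-0.3,0,0],"turn":[0,0,0],"hand":0},{"xyz":[-0.3,0,0],"turn":[0,0,0],"hand":0},{"xyz":[-0.3,0,0],"turn":[0,0,0],"hand":0},{"xyz":[-0.3,0,0],"turn":[0,0,0],"hand":0}]' | tail -1
python3 h.py -.002 0 .068
```

```text
grip_force: 0.0
t 7.87 p [ 0.5032 -0.1824  0.066 ] box 0.033 0.0005 F [0.6 0.6 1.5] toolx yaw -0.151 z [-0.003  0.001 -1.   ] open 0.01
shift cm [-1.1   0.05 -0.2 ]
grip_force: 1.3
t 8.28 p [ 0.4897 -0.1807  0.0683] box 0.0194 0.0002 F [ 3.3 -0.2 -1.5] toolx yaw -0.151 z [ 0.002 -0.001 -1.   ] open 0.0
shift cm [-2.14  0.03  0.03]
```

```bash

python3 -m creep '[{"xyz":[-0.4,0,0],"turn":[0,0,0],"hand":0},{"xyz":[-0.4,0,0],"turn":[0,0,0],"hand":0},{"xyz":[-0.4,0,0],"turn":[0,0,0],"hand":0},{"xyz":[-0.4,0,0],"turn":[0,0,0],"hand":0},{"xyz":[-0.3,0,0],"turn":[0,0,0],"hand":0}]' | tail -1
python3 h.py -.002 0 .068
python3 -m creep '[{"xyz":[-0.1,0,0],"turn":[0,0,0],"hand":0},{"xyz":[-0.1,0,0],"turn":[0,0,0],"hand":0},{"xyz":[-0.1,0,0],"turn":[0,0,0],"hand":0},{"xyz":[-0.1,0,0],"turn":[0,0,0],"hand":0},{"xyz":[0,0,0],"turn":[0,0,0],"hand":0}]' | tail -1
python3 h.py -.002 0 .068
```

```text
grip_force: 1.3
t 8.7 p [ 0.4703 -0.1777  0.0682] box -0.0002 0.0003 F [ 2.6 -0.2 -0.5] toolx yaw -0.151 z [ 0.001 -0.    -1.   ] open 0.0
shift cm [-0.18  0.03  0.02]
grip_force: 3.4
t 9.12 p [ 0.4685 -0.1775  0.0684] box -0.002 0.0002 F [ 6.7 -1.5 -2.2] toolx yaw -0.151 z [ 0.005 -0.001 -1.   ] open 0.0
shift cm [0.   0.02 0.04]
```

```bash

python3 -m creep '[{"xyz":[-0.1,0,0],"turn":[0,0,0],"hand":0},{"xyz":[-0.1,0,0],"turn":[0,0,0],"hand":0},{"xyz":[-0.1,0,0],"turn":[0,0,0],"hand":0},{"xyz":[0,0,0],"turn":[0,0,0],"hand":0},{"xyz":[0,0,0],"turn":[0,0,0],"hand":0}]' | tail -1
python3 h.py -.002 0 .068
```

```text
grip_force: 6.7
t 9.53 p [ 0.4685 -0.1775  0.0688] box -0.0021 0.0002 F [14.2 -1.4 -5.4] toolx yaw -0.151 z [ 0.011 -0.002 -1.   ] open 0.0
shift cm [0.01 0.02 0.08]
```

Hard stop confirmed: 14 N with no further motion. Backing off and lifting.

```bash

python3 -m creep '[{"xyz":[0.5,0,0],"turn":[0,0,0],"hand":0},{"xyz":[0.8,0,0],"turn":[0,0,0],"hand":0},{"xyz":[0.5,0,-0.5],"turn":[0,0,0],"hand":0},{"xyz":[0,0,-2],"turn":[0,0,0],"hand":0},{"xyz":[0,0,-3],"turn":[0,0,0],"hand":0}]' | tail -1
python3 -m creep '[{"xyz":[0,0,-3],"turn":[0,0,0],"hand":0},{"xyz":[0,0,-3],"turn":[0,0,0],"hand":0},{"xyz":[0,0,-2],"turn":[0,0,0],"hand":0},{"xyz":[0,0,0],"turn":[0,0,0],"hand":0},{"xyz":[0,0,0],"turn":[0,0,0],"hand":0}]' | tail -1
python3 - <<'E'
from h import *
import cv2
state()
c=capture("side");im=c["pixels"][100:220,220:360,::-1]
cv2.imwrite("pics/s4.png",cv2.resize(im,None,fx=5,fy=5,interpolation=cv2.INTER_CUBIC))
for t in("hinge","flap_edge","ledge","lip"):
    for d in mark_of(c,t)[:1]:
        l=np.array(d["location"]);q=l[:2]-BOX;print(t,(q@ex).round(4),(q@ey).round(4),l[2].round(4),round(d["p"],2))
E
```

```text
grip_force: 0.0
grip_force: 0.0
t 10.37 p [ 0.4818 -0.1797  0.2042] box 0.0114 0.0 F [ 1.   0.5 -0.2] toolx yaw -0.151 z [ 0.001 -0.001 -1.   ] open 0.01
hinge 0.0333 -0.0009 0.0636 0.82
flap_edge -0.068 0.0023 0.0628 0.91
ledge -0.0093 0.0001 0.07 0.66
lip -0.054 0.0002 0.0696 0.83
```

View pics/s4.png

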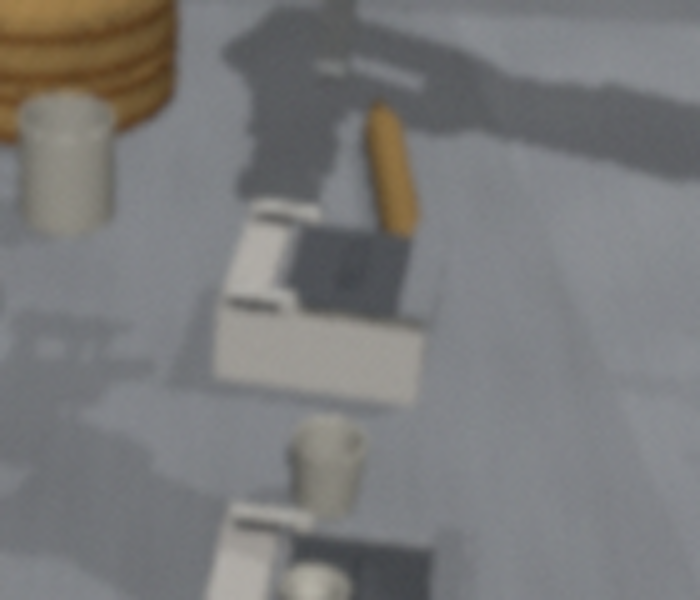

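The flap (px 350,270) lies flat with its front edge under the lip (410,270), the same as on the closed box. The ledge has moved 23–24 mm, and the arm is clear.

```bash
python3 -c "from cell import *; print(sign_off())"
```

```text
the job is handed in; nothing more can be done
None
```

The job is handed in: the flap was folded flat, pushed to its hard stop with its free edge beneath the lip, and released, in about 10 s, with nothing else on the table touched on purpose.

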